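# Catch the order tray on the console's roller track

## Robot

A 6-joint arm with a two-finger parallel gripper is mounted at the origin on the work surface. World frame = base frame: x ahead of the robot, y to its left, z up, the work surface at z = 0. Lengths are in mm, angles in rad, forces in N, time in s.
With the tool pointing down it reaches from about 325 to 900 mm from the base axis. Payload 6.1 kg.
Tool frame: the origin (TCP) lies at the centre of the arm's flange, where the gripper is bolted on; the fingertips stand 182 mm ahead of it and the grasp point (between the pads) lies 164 mm ahead of it; z points along the fingers, y is the line along which they close (so a half turn about z gives the same grasp; the last joint's range is limited). The gripper opens to 87 mm and grips with 3 to 60 N. Pads are 19 mm wide; open, the fingers measure 117 mm over their backs; the gripper's body (75 mm by 190 mm) begins 51 mm behind the grasp point.
Start: joints at [1.159, 0.22, 1.526, -0, 1.395, -0.126], TCP at [176.202, 599.642, 404.738] pointing down, gripper open.
Joint ranges: [-2.98, 2.98], [-0.91, 2.08], [0.09, 2.57], [-1.24, 4.39], [0.2, 2.65], [-2.68, 2.68]. Speed limits (rad/s): [2.57, 2.57, 3.01, 3.14, 3.14, 3.14].

## Interface

Orientations are given as a 3x3 rotation matrix whose columns are the frame's x, y, z axes.
In Python, from cell import manip gives the robot as it stands.
- The arm moves only by the tool drive_tool, never from a script. Its argument "steps" is a list of rows, each an object with "xyz": the shift along the tool's x, y, z in mm, a list of three; "twist": the turn about the tool's z in degrees. In form: [{"xyz": [tx, ty, tz], "twist": twist}, ...]. A call has exactly 10 rows; each row is the pose to reach, as a shift and turn from the pose commanded when the call began, along the tool's axes at that moment; what a row does not reach only later rows make up. A row lasts 1/8 s, in which the tool goes at most 62.5 mm and 10.7 degrees, less where a joint would pass 70% of its speed; a pose out of reach is approached as far as the arm can. A call with a gripper value outside its range is refused whole. "gripper" is the opening, from 0 (shut) to 1 (fully open), set as the call begins (left out, the last holds). The fingers move at their own pace and stop on an object; the grip force is fixed at half the most. Time passes only in rows, so rows that repeat a pose let the fingers close, or fill a call up. It gives the time, the measured TCP pose, the force, the opening and the grip force at its end, in the units of the state.
- manip.read_state(): the state, without advancing time (a new reading comes with each control period).
- manip.capture(name): name is "scene" or "top"; returns a dict with "color" (384x512x3 uint8, red, green, blue), "depth" (384x512 float32, mm along the optical axis (not along the pixel's ray), 0 where there is no reading), "fx", "fy", "cx", "cy" (pixels), "dist" ([k1, k2, p1, p2, k3] as OpenCV has them; the pictures are not rectified), "xyz" and "attitude" of the camera in the world. Camera axes: x right, y down, z forward; pixel columns grow to the right and rows downward; lengths in mm; the calibration is good to about 2 mm. A picture is of the moment at which its call begins.
- manip.sign_off(): hands the job in; it is judged then, once.
The state is a dict: "time_s": time; "joints": joint angles; "qvel": joint speeds; "tau": joint torques, N m; "tcp_pos": TCP position; "orientation": TCP orientation; "wrist_force": force on the tool from outside, world axes, zero at the start; "wrist_torque": the same for the moment, N m; "gripper_width": opening from 0.0 (shut) to 1.0 (fully open); "gripper_force": force on a finger pad.
Only numpy, scipy, OpenCV 4.12 (cv2) and the standard library are available. Lean on these libraries where they do the work, as an engineer would, in place of code of your own. Each camera call takes 0.05 s, during which the arm holds its last target. There are 200 camera calls.

## Task

Press the pad of the release bar at the front of the walnut-effect console right down, so that the order tray is let go and rolls down the roller track by itself. Meet the tray on the move with the fingers in front of its steel push bar, go along with it and slow it down softly before it reaches the end stop, so that the tall bottle standing loose in it does not fall over; then let the tray gently down against the end stop, let go and draw the hand clear. Do not touch the bottle, and leave everything else on the console and the table where it is.

Things in the scene. Friction and masses are not known exactly. Their poses are not given: they have to be found in the camera images.
- console: Slim walnut-effect console fixed on the table, 134 mm deep (x), 780 mm long (y, -250 to 530 mm), front to the robot. Origin at table height; x from front to back, y along the console to its high end, z up; yaw within 0.18 rad. On top a sloping roller track; from y = 400 mm on a flat cabinet, 196 mm high. In the front, below 90 mm at y = 90 to 290 mm, a tilt-out bin, perhaps ajar.
- track (a point): Point on the centre line of the roller track, level with the roller tops, at (0, 0, 125) mm in the console frame. The track falls towards console -y at 0.064 rad: height 125 mm + 0.064 y. 110 mm wide between two wooden side rails, each 12 mm thick, standing 20 mm above the rollers. Open from above. At its low end (y = -220 mm) a black rubber end stop 15 mm high.
- order_tray (a joint): Travel of the grey order tray down the track, m: 0 = at the top against the stop rod, 0.460 = home against the end stop. Tray 150 mm long (y), 100 wide, nominally 1.2 kg (1.1 to 1.7), bottle extra. Let go, it runs from rest with 0.59 m/s2 against a roller drag of 2.8 N per m/s: time constant about 0.5 s, final speed about 0.3 m/s (0.28 to 0.40), at the end stop after some 2 s.
- tray_bar (a point): Middle of the front (downhill, console -y) face of the tray's steel push bar, a bar 90 mm long (x), 12 mm thick (y), 16 mm high, held 40 mm in front of the tray; the point moves with the tray. Tray up: (0, 193, 190) mm in the console frame; home: (0, -266, 161). About 53 mm above the rollers below it. Tray walls end 13 mm higher than this point, 46 mm behind it.
- tray_floor (a point): Middle of the tray's level inner floor (90 x 140 mm); walls stand 41 mm above it. 121 mm uphill (+y) of tray_bar and 28 mm lower. Moves with the tray.
- bottle: Tall slim amber bottle with a heavy steel cap, 32 mm diameter (cap 35 mm), 202 mm high, 0.25 kg, standing loose on the tray's floor up to 35 mm uphill of its middle. Origin at the centre of its underside, z up its axis. It tips over when the tray is stopped dead from about 0.15 m/s or slowed by more than about 1 m/s2.
- release_bar (a joint): Turn of the release bar, rad: 0 = up, its stop rod standing 14 mm above the rollers in front of the tray; grows as the pad is pressed down, to the end at 0.110. From about 0.065 the rod is below the roller tops and the tray is free. The bar stays where it is left (stiff pivot; 1 to 2 N on the pad move it).
- bar_pad (a point): Centre of the top of the release bar's black press pad, 55 mm (console x) by 40 mm (y), in front of the console near the low end; bar up: (-114, -150, 160) mm in the console frame. Moves with the bar, a flat steel bar along the whole front whose pivot (axis along x) lies 592 mm further towards +y, 13 mm lower. Right down, the pad has sunk 65 mm.
- padlock: Grey plastic padlock, 42 x 48 x 22 mm with a steel shackle, lying on the high end cabinet. Origin under its body. To be left alone.
- key_tag: Silver aluminium key tag, 50 x 28 x 4 mm, on the high end cabinet. Origin under its centre. To be left alone.
- coaster: Round glass coaster, 96 mm across, 8 mm thick, on the table between robot and console. Origin under its centre. To be left alone.
- doorstop: Hard silicone doorstop wedge, 120 x 44 x 36 mm, on the table between robot and console. Origin under its centre. To be left alone.
- coin_tray: Shallow stainless coin tray, 120 x 160 x 22 mm, on the table to the right of the console. Origin under its centre. To be left alone.
- spare_roll: White label roll, 100 mm across, 102 mm high, standing on its end on the table behind the console. Origin under its centre. To be left alone.
- tape_roll: Roll of clear packing tape, 104 mm across, 48 mm high, lying flat on the table behind the console. Origin under its centre. To be left alone.
Not all that is in view belongs to the job. There is more than one size of the bottle; the one meant has the size given above.

How it is judged (in metres and radians):
On the way, in this order (a step that is already met when the one before it is completed fails the run):
1. the release bar is pressed and the tray, let go, has rolled 50 mm (value of joint release_bar above 0.06 rad and value of joint order_tray above 0.05 m).
2. the fingers have caught the tray 15 mm or more short of the end stop and slowed it below 0.10 m/s (contact force between the fingers and order_tray above 0.05 N and velocity of joint order_tray below 0.1 m/s and value of joint order_tray below 0.445 m).
3. the tray is home against the end stop with the bottle standing (value of joint order_tray above 0.454 m and velocity of joint order_tray between -0.01 and 0.01 m/s and angle between bottle's own z axis and vertical below 0.05 rad and linear speed of bottle below 0.03 m/s and z of bottle in the frame of tray_floor between -0.004 and 0.006 m), for 0.3 s.
At the end, for the whole second after the job is handed in: The tray rests within 6 mm of the end stop with the bottle standing upright (within 0.05 rad) and still on its floor, let go by the robot (all of step 3); the robot touches nothing.
It fails at once if the bottle tips over (angle between bottle's own z axis and vertical above 0.3 rad).
It fails at once if the robot touches the bottle (contact force between any of the fingers, the arm and bottle above 0.3 N).
It fails at once if one of the other things is moved by more than 30 mm (distance of any of padlock, key_tag, coaster, coin_tray, doorstop, spare_roll, tape_roll from where it was at the start of the episode above 0.03 m).
It also fails if it takes over 29 s, if anything falls off the work surface, if the arm or the gripper's body presses on something with over 40 N, if the wrist force passes 120 N, or if a joint passes its speed limit or range.

## Working session

There is one attempt and no reset: what is moved stays moved. The work goes in short steps, Python scripts to look and compute and a tool call to move; the robot and the scene stay as the last step left them, time stands still between calls to the robot, and variables do not carry over. Pictures are saved under pics/ and viewed, at most 10 in all, crops included, and the job is handed in when it is done.

Besides the shell and the picture viewer there is one more tool, called after "Request:" as name([rows], argument=value, ...), one row to a line, values as JSON. drive_tool: Moves the arm, as the interface text tells. Its arguments: {"type":"object","properties":{"steps":{"type":"array","items":{"type":"object","properties":{"xyz":{"type":"array","items":{"type":"number"}},"twist":{"type":"number"}}}},"gripper":{"type":"number"}},"required":["steps"]}

```bash
mkdir -p pics; cat > h.py <<'E'
import numpy as np, cv2, pickle
from cell import manip
def cap(n,f):
    c=manip.capture(n); pickle.dump(c,open(f+'.pkl','wb')); cv2.imwrite('pics/'+f+'.png',c['color'][:,:,::-1]); return c
def world(c):
    h,w=c['depth'].shape; v,u=np.mgrid[0:h,0:w].astype(np.float32)
    K=np.array([[c['fx'],0,c['cx']],[0,c['fy'],c['cy']],[0,0,1.]])
    p=cv2.undistortPoints(np.stack([u.ravel(),v.ravel()],-1)[:,None].astype(np.float64),K,np.array(c['dist'],float))[:,0]
    r=np.c_[p,np.ones(len(p))]*c['depth'].ravel()[:,None]
    return (r@np.array(c['attitude']).T+np.array(c['xyz'])).reshape(h,w,3)
E
python3 - <<'E'
from h import *
for n in('scene','top'):
    c=cap(n,n+'0'); print(n,c['xyz'],np.round(c['attitude'],3).tolist(),c['fx'])
s=manip.read_state(); print(s['time_s'],s['tcp_pos'],np.round(s['orientation'],3).tolist(),s['wrist_force'],s['gripper_width'])
E
```

```text
scene [1424.25871062  581.59670927 1009.74046896] [[-0.551, 0.545, -0.633], [0.835, 0.365, -0.412], [0.006, -0.755, -0.656]] 453.12809363944484
top [ 321.54627986   28.18077551 1683.96748662] [[-0.013, -0.989, 0.15], [-1.0, 0.011, -0.009], [0.007, -0.15, -0.989]] 416.12619927792235
0.1 [176.09186694 599.43037196 403.71873875] [[-0.959, 0.282, -0.001], [0.282, 0.959, -0.002], [0.0, -0.002, -1.0]] [-0.47747179  0.85464629  0.2504826 ] 0.9980157531901946
```

View pics/scene0.png

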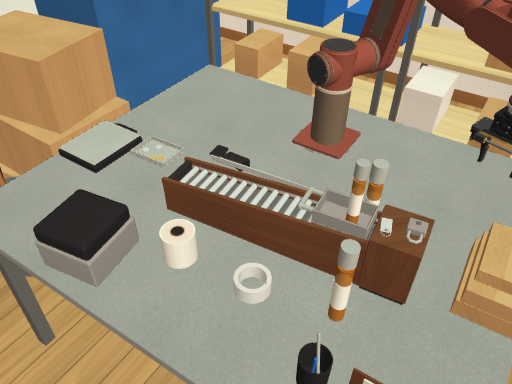

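View pics/top0.png

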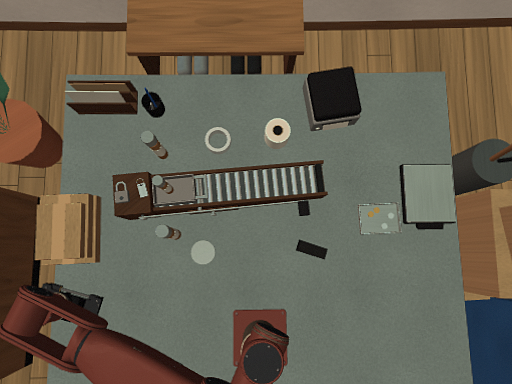

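The scene view shows the tray bottle at (357,190), with look-alike bottles at (378,180) and (342,280). The top view shows the tray bottle's cap near (157,181), and the others at (165,232) and (150,138). The push bar is at top (201,190), the black pad at (304,208), and the doorstop at (311,249). I choose the bottle standing in the tray, and I'll measure the console, pad and bar next.

```bash
python3 - <<'E'
from h import *
c=pickle.load(open('top0.pkl','rb')); s=pickle.load(open('scene0.pkl','rb'))
W=world(c); WS=world(s)
hsv=cv2.cvtColor(c['color'],cv2.COLOR_RGB2HSV)
u0,u1,v0,v1=100,340,150,225
# brown top surfaces
R=np.zeros(W.shape[:2],bool); R[v0:v1,u0:u1]=1
br=R&(hsv[...,1]>90)&((hsv[...,0]<15))&(W[...,2]>110)&(W[...,2]<215)
P=W[br]; print(len(P),P.min(0),P.max(0))
rect=cv2.minAreaRect(P[:,:2].astype(np.float32)); print('rect',rect, cv2.boxPoints(rect).tolist())
# pad
pd=np.zeros_like(R); pd[195:222,292:318]=1
dk=pd&(hsv[...,2]<60)&(W[...,2]>100); Q=W[dk]; print('pad',len(Q),Q.mean(0),cv2.minAreaRect(Q[:,:2].astype(np.float32)))
crop=c['color'][150:225,100:340]; cv2.imwrite('pics/c1.png',cv2.resize(crop[:,:,::-1],None,fx=3.3,fy=3.3,interpolation=cv2.INTER_CUBIC))
for (u,v) in [(201,178),(201,190),(201,203),(162,180),(157,181),(180,190),(304,208)]: print('top',u,v,W[v,u].round(1),c['color'][v,u])
for (u,v) in [(362,163),(378,167),(347,247),(305,200)]: print('scene',u,v,WS[v,u].round(1))
E
```

```text
2563 [ 455.28290447 -257.88262777  110.06310628] [669.37010844 523.51588381 211.2710612 ]
rect ((535.8192749023438, 131.89694213867188), (206.6530303955078, 776.9183959960938), 4.601066589355469) [[401.6645202636719, 510.8156433105469], [463.9869384765625, -263.5989990234375], [669.9739990234375, -247.02175903320312], [607.651611328125, 527.3928833007812]]
pad 184 [ 490.34871239 -167.36506672  151.99618225] ((493.4909362792969, -180.60618591308594), (72.5947265625, 98.63670349121094), 4.6070380210876465)
top 201 178 [592.7 207.9 188.8] [61 60 54]
top 201 190 [556.  213.6 139.3] [138 131 118]
top 201 203 [504.2 210.6 161.8] [72 53 39]
top 162 180 [555.8 311.5 363.7] [101 107  96]
top 157 181 [552.6 327.3 364.1] [124 134 120]
top 180 190 [552.6 287.2 167.3] [116 110 100]
top 304 208 [ 481.4 -167.9  160.5] [25 23 21]
scene 362 163 [561.4 328.4 363.5]
scene 378 167 [420.1 332.3 263.2]
scene 347 247 [734.9 384.4 262.3]
scene 305 200 [578.4 200.2 195.1]
```

View pics/c1.png

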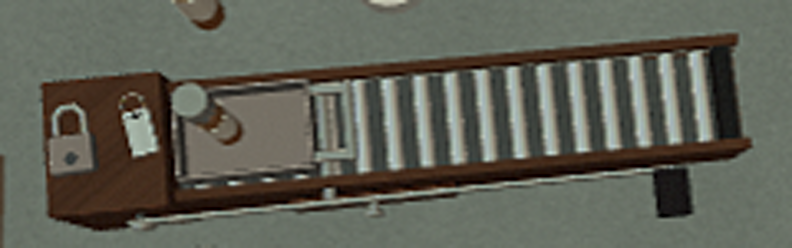

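```bash
cat > loc.py <<'E'
from h import *
from scipy.optimize import least_squares
pts=[]
for n,(u0,u1,v0,v1) in {'top0':(100,340,150,225),'scene0':(155,445,150,305)}.items():
    c=pickle.load(open(n+'.pkl','rb')); W=world(c); hsv=cv2.cvtColor(c['color'],cv2.COLOR_RGB2HSV)
    R=np.zeros(W.shape[:2],bool); R[v0:v1,u0:u1]=1
    P=W[R&(hsv[...,1]>90)&(hsv[...,0]<15)]
    yaw,x0,y0=0.08,555,0
    for it in range(15):
        a=np.array([np.cos(yaw),np.sin(yaw)]);b=np.array([-a[1],a[0]])
        d=P[:,:2]-[x0,y0]; X=d@a; Y=d@b; zr=145+.064*Y
        m=(abs(P[:,2]-zr)<7)&(Y>-230)&(Y<380)&(abs(abs(X)-61)<(25 if it<5 else 10))
        Xm,Ym=X[m],Y[m]; sg=np.sign(Xm)
        A=np.c_[np.ones(m.sum()),Ym]; k=np.linalg.lstsq(A,Xm-61*sg,rcond=None)[0]
        x0+=k[0]*a[0]; y0+=k[0]*a[1]; yaw-=k[1]
    a=np.array([np.cos(yaw),np.sin(yaw)]);b=np.array([-a[1],a[0]]); d=P[:,:2]-[x0,y0];X=d@a;Y=d@b
    cb=(abs(P[:,2]-196)<6)&(abs(X)<75)&(Y>370)
    rl=(abs(P[:,2]-145-.064*Y)<8)&(abs(abs(X)-61)<10)
    print(n,'yaw',yaw,'x0y0',x0,y0,m.sum(),(sg>0).sum(),'std',(Xm-61*sg).std(),'cab Y',np.percentile(Y[cb],[1,99]),'X',np.percentile(X[cb],[1,99]),'zmed',np.median(P[cb,2]),'railYmin',np.percentile(Y[rl],[.3]),'zres',np.median((P[:,2]-145-.064*Y)[rl]), np.median(Xm[sg>0]),np.median(Xm[sg<0]))
    q=W[R&(hsv[...,2]<60)]; d=q[:,:2]-[x0,y0];X=d@a;Y=d@b
    es=(abs(X)<45)&(Y<-180)&(Y>-280); print('endstop Y',np.percentile(Y[es],[5,50,95]),es.sum())
    pm=(X<-80)&(X>-150)&(abs(q[:,2]-160)<8)&(Y<-100)&(Y>-200); print('pad',X[pm].min() if pm.any() else 0,X[pm].max() if pm.any() else 0,np.percentile(Y[pm],[2,98]) if pm.any() else 0, pm.sum(),np.median(q[pm,2]))
    # push bar
    q=W[R]; d=q[:,:2]-[x0,y0];X=d@a;Y=d@b
    pb=(abs(X)<42)&(Y>150)&(Y<225)&(abs(q[:,2]-198)<8); print('bar',np.percentile(Y[pb],[2,50,98]) if pb.any() else 0,pb.sum(),np.median(q[pb,2]) if pb.any() else 0)
    bt=(q[:,2]>355)&(q[:,2]<372)&(abs(X)<60)&(Y>250); print('bottle',X[bt].mean(),Y[bt].mean())
E
python3 loc.py
```

```text
top0 yaw 0.08858295165246062 x0y0 578.945811390229 1.9293378487981532 963 462 std 3.5155992330050014 cab Y [392.646038  519.3246307] X [-73.38249838  72.74204512] zmed 195.846261282642 railYmin [-253.66219436] zres 0.22944858941415625 61.14118493853764 -61.03857904380195
endstop Y [-247.27823214 -233.11103845 -224.55961781] 186
pad -137.3948638540472 -84.51360113804124 [-176.38872234 -140.21361593] 147 159.59971799082268
bar [182.80178106 191.93692759 223.50567735] 126 196.3330939003896
bottle 6.18055178045016 326.77765565483975
scene0 yaw 0.09045692748538658 x0y0 580.6686655275715 2.078150486754491 1417 908 std 4.3246683650924975 cab Y [393.9735933  520.71849168] X [-72.78539523  73.73546201] zmed 194.4905085789229 railYmin [-254.09098049] zres -1.4412209897147052 61.64387085680147 -60.22817680525238
endstop Y [-244.71545371 -229.46951399 -225.00415405] 191
pad -128.1244957154418 -83.64835112808616 [-173.40510398 -136.33878915] 73 158.08630538229363
bar [187.01193394 196.412348   223.95098379] 165 195.32250300812825
bottle 8.420744808684612 328.6189239924642
```

Request:
drive_tool([
  {"xyz": [-20, -25, -30], "twist": 4},
  {"xyz": [-51, -66, -60], "twist": 8},
  {"xyz": [-82, -106, -80], "twist": 12},
  {"xyz": [-114, -146, -80], "twist": 16},
  {"xyz": [-146, -186, -80], "twist": 20},
  {"xyz": [-178, -226, -80], "twist": 24},
  {"xyz": [-210, -267, -80], "twist": 28},
  {"xyz": [-242, -307, -80], "twist": 32},
  {"xyz": [-275, -348, -80], "twist": 36},
  {"xyz": [-306, -388, -80], "twist": 40},
], gripper=0)

```text
time_s: 1.35
tcp_pos: [360.5, 139.5, 484.5]
orientation: [[-0.552, 0.834, 0.0], [0.834, 0.552, 0.0], [-0.0, 0.0, -1.0]]
wrist_force: [0.9, -0.2, 0.6]
gripper_width: 0.019
gripper_force: 0.0
```

```bash
cat > st.py <<'E'
from h import *
O=np.array([580.3,-3.5]);yaw=.0895
a=np.array([np.cos(yaw),np.sin(yaw)]);b=np.array([-a[1],a[0]])
def con(p): d=np.array(p[:2])-O; return np.r_[d@a,d@b,p[2]]
def show():
    s=manip.read_state(); R=np.array(s['orientation']); p=np.array(s['tcp_pos'])
    tip=p+182*R[:,2]; print(round(s['time_s'],3),'tcp',p.round(1),'tip con',con(tip).round(1),'F',np.round(s['wrist_force'],1),'g',round(s['gripper_width'],2))
    # twist to make tool y = console x
    cur=np.arctan2(R[1,1],R[0,1]); print('twist needed deg',np.degrees(cur-yaw).round(2), 'z',R[:,2].round(4),'q',np.round(s['joints'],2))
    return s,R,p,tip
def to(X,Y,Z):
    s,R,p,tip=show(); t=np.r_[O+a*X+b*Y,Z]; print('shift',(R.T@(t-tip)).round(1))
E
python3 -c "from st import *; to(-114,-150,180)"
```

```text
1.35 tcp [360.5 139.5 484.5] tip con [-206.1  162.1  302.5] F [ 0.9 -0.2  0.6] g 0.02
twist needed deg 28.37 z [ 2.e-04  1.e-04 -1.e+00] q [ 0.16 -0.43  1.98  0.    1.59 -0.42]
shift [-318.3  -67.3  122.5]
```

Request:
drive_tool([
  {"xyz": [-40, -8, 10], "twist": 3.5},
  {"xyz": [-85, -17, 20], "twist": 7},
  {"xyz": [-130, -27, 35], "twist": 11},
  {"xyz": [-175, -37, 50], "twist": 15},
  {"xyz": [-220, -47, 65], "twist": 19},
  {"xyz": [-265, -56, 80], "twist": 23},
  {"xyz": [-300, -63, 95], "twist": 26},
  {"xyz": [-318, -67, 110], "twist": 28.4},
  {"xyz": [-318.3, -67.3, 120], "twist": 28.4},
  {"xyz": [-318.3, -67.3, 122.5], "twist": 28.4},
], gripper=0)

```text
time_s: 2.6
tcp_pos: [480.1, -160.5, 361.2]
orientation: [[-0.092, 0.996, -0.002], [0.996, 0.092, 0.001], [0.002, -0.002, -1.0]]
wrist_force: [-0.0, -0.2, 0.2]
gripper_width: 0.004
gripper_force: 0.0
```

```bash
python3 - <<'E'
from st import *
to(-114,-150,133)
c=cap('scene','scene1'); cr=c['color'][120:240,180:340]; cv2.imwrite('pics/c2.png',cv2.resize(cr[:,:,::-1],None,fx=4.5,fy=4.5,interpolation=cv2.INTER_CUBIC))
E
```

```text
2.6 tcp [ 480.1 -160.5  361.2] tip con [-114.1 -147.1  179.2] F [-0.  -0.2  0.2] g 0.0
twist needed deg 0.15 z [-0.002   0.0013 -1.    ] q [-0.48 -0.03  1.88  0.    1.29 -0.57]
shift [-2.9  0.2 46.2]
```

View pics/c2.png

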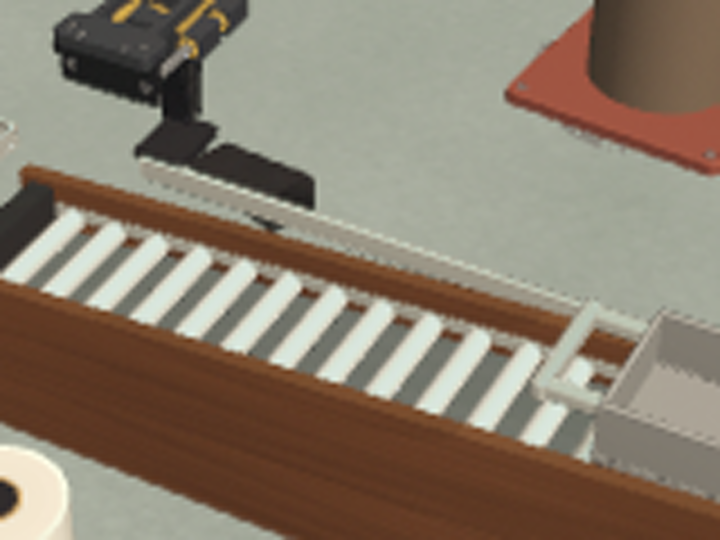

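The crop shows the closed fingers over the pad (crop pixel 180,130), with the tray and push bar at (575,345). I'll press the bar part way, staying short of release.

Request:
drive_tool([
  {"xyz": [0, 0, 6], "twist": 0},
  {"xyz": [0, 0, 12], "twist": 0},
  {"xyz": [0, 0, 18], "twist": 0},
  {"xyz": [0, 0, 24], "twist": 0},
  {"xyz": [0, 0, 30], "twist": 0},
  {"xyz": [0, 0, 36], "twist": 0},
  {"xyz": [0, 0, 41], "twist": 0},
  {"xyz": [0, 0, 46], "twist": 0},
  {"xyz": [0, 0, 46], "twist": 0},
  {"xyz": [0, 0, 46], "twist": 0},
], gripper=0)

```text
time_s: 3.9
tcp_pos: [480.6, -161.3, 316.2]
orientation: [[-0.091, 0.996, -0.0], [0.996, 0.091, -0.0], [-0.0, -0.0, -1.0]]
wrist_force: [0.5, 0.0, -0.2]
gripper_width: 0.002
gripper_force: 0.0
```

```bash
cat > trk.py <<'E'
from st import *
def bottle(c,lo,hi):
    W=world(c); d=W[...,:2]-O; X=d@a; Y=d@b
    m=(W[...,2]>350)&(W[...,2]<372)&(abs(X-7)<35)&(Y>lo)&(Y<hi)
    return m.sum(),X[m].mean(),Y[m].mean()
def padz(c):
    W=world(c); d=W[...,:2]-O; X=d@a; Y=d@b
    return W,X,Y
E
python3 - <<'E'
from trk import *
show()
print(bottle(pickle.load(open('scene1.pkl','rb')),240,380))
c=cap('scene','scene2'); print(bottle(c,240,380)); c=cap('top','top2'); print(bottle(c,240,380))
cr=np.hstack([pickle.load(open('scene2.pkl','rb'))['color'][130:230,190:320], c['color'][150:250,200:330]]); cv2.imwrite('pics/c3.png',cv2.resize(cr[:,:,::-1],None,fx=3,fy=3,interpolation=cv2.INTER_CUBIC))
E
```

```text
3.9 tcp [ 480.6 -161.3  316.2] tip con [-113.4 -148.3  134.2] F [ 0.5  0.  -0.2] g 0.0
twist needed deg 0.09 z [-1.e-04 -1.e-04 -1.e+00] q [-0.48  0.02  1.92 -0.    1.2  -0.57]
(np.int64(161), np.float64(10.673745399984274), np.float64(334.8427957838169))
(np.int64(159), np.float64(10.28661075366222), np.float64(332.92492037425944))
(np.int64(98), np.float64(4.74089641383245), np.float64(330.7497767638406))
```

View pics/c3.png

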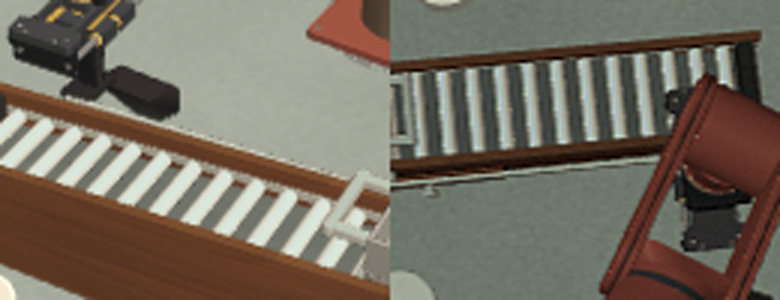

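The left half shows the bar dropped part way under the fingers. The right half shows the tray still at the top with its bar at (395,110). Next I press right through, lift, and go over in front of the tray.

Request:
drive_tool([
  {"xyz": [0, 0, 0], "twist": 0},
  {"xyz": [0, 0, 0], "twist": 0},
  {"xyz": [0, 0, 0], "twist": 0},
  {"xyz": [0, 0, 0], "twist": 0},
  {"xyz": [0, 0, 36], "twist": 0},
  {"xyz": [0, 0, 37], "twist": 0},
  {"xyz": [0, 0, -24], "twist": 0},
  {"xyz": [36, 45, -24], "twist": 0},
  {"xyz": [72, 90, -24], "twist": 0},
  {"xyz": [107, 114, -21], "twist": 0},
], gripper=0)

```text
time_s: 5.25
tcp_pos: [585.8, -42.9, 338.0]
orientation: [[-0.091, 0.996, 0.001], [0.996, 0.091, -0.0], [-0.0, 0.001, -1.0]]
wrist_force: [-0.5, -1.4, -0.3]
gripper_width: 0.003
gripper_force: 0.0
```

```bash
python3 - <<'E'
from trk import *
show()
b0=334
for i in range(3):
    t=manip.read_state()['time_s']; c=cap('scene','m%d'%i); n,x,y=bottle(c,100,380); print(round(t,3),n,x.round(1),y.round(1),'s',round(b0-y,1),'barY',round(193-(b0-y),1))
show()
E
```

```text
5.25 tcp [585.8 -42.9 338. ] tip con [  2.2 -39.8 156. ] F [-0.5 -1.4 -0.3] g 0.0
twist needed deg 0.1 z [ 1.1e-03 -2.0e-04 -1.0e+00] q [-0.21  0.19  1.69  0.    1.26 -0.3 ]
5.25 112 8.5 229.4 s 104.6 barY 88.4
5.3 111 8.5 218.3 s 115.7 barY 77.3
5.35 104 7.3 205.7 s 128.3 barY 64.7
5.4 tcp [584.7 -42.5 336.8] tip con [  0.7 -39.1 154.8] F [-0.4 -0.5  0.2] g 0.01
twist needed deg 0.29 z [-1.5e-03  3.0e-04 -1.0e+00] q [-0.21  0.19  1.7  -0.    1.26 -0.3 ]
```

Request:
drive_tool([
  {"xyz": [0, 0, 0], "twist": 0},
  {"xyz": [-10, 0, 1], "twist": 0},
  {"xyz": [-31, 0, 2], "twist": 0},
  {"xyz": [-57, 0, 3.5], "twist": 0},
  {"xyz": [-85, 0, 5.5], "twist": 0},
  {"xyz": [-110, 0, 7], "twist": 0},
  {"xyz": [-132, 0, 8.5], "twist": 0},
  {"xyz": [-150.5, 0, 9.5], "twist": 0},
  {"xyz": [-165.5, 0, 10.5], "twist": 0},
  {"xyz": [-177.5, 0, 11.5], "twist": 0},
], gripper=0)

```text
time_s: 6.65
tcp_pos: [600.7, -221.8, 325.7]
orientation: [[-0.091, 0.996, 0.0], [0.996, 0.091, 0.0], [0.0, 0.0, -1.0]]
wrist_force: [-0.8, -0.7, 0.5]
gripper_width: 0.006
gripper_force: 0.4
```

```bash
python3 -c "from st import *; show()"
```

```text
6.65 tcp [ 600.7 -221.8  325.7] tip con [   0.8 -219.2  143.7] F [-0.8 -0.7  0.5] g 0.01
twist needed deg 0.1 z [ 0.  0. -1.] q [-0.48  0.32  1.56  0.    1.26 -0.57]
```

Request:
drive_tool([
  {"xyz": [-9, 0, 0.5], "twist": 0},
  {"xyz": [-16.5, 0, 1], "twist": 0},
  {"xyz": [-23, 0, 1.5], "twist": 0},
  {"xyz": [-28, 0, 2], "twist": 0},
  {"xyz": [-33, 0, 2], "twist": 0},
  {"xyz": [-37, 0, 2.5], "twist": 0},
  {"xyz": [-41, 0, 2.5], "twist": 0},
  {"xyz": [-44, 0, 3], "twist": 0},
  {"xyz": [-47, 0, 3], "twist": 0},
  {"xyz": [-50, 0, 3], "twist": 0},
], gripper=0)

```text
time_s: 7.9
tcp_pos: [605.1, -270.9, 322.6]
orientation: [[-0.091, 0.996, -0.0], [0.996, 0.091, 0.0], [0.0, -0.0, -1.0]]
wrist_force: [-0.1, -1.2, -0.9]
gripper_width: 0.004
gripper_force: 0.4
```

```bash
python3 - <<'E'
from trk import *
show()
c=cap('scene','scene3'); print(bottle(c,-180,0)); cr=c['color'][90:240,120:320]; cv2.imwrite('pics/c4.png',cv2.resize(cr[:,:,::-1],None,fx=3.8,fy=3.8,interpolation=cv2.INTER_CUBIC))
E
```

```text
7.9 tcp [ 605.1 -270.9  322.6] tip con [   0.8 -268.5  140.6] F [-0.1 -1.2 -0.9] g 0.0
twist needed deg 0.1 z [-2.e-04  2.e-04 -1.e+00] q [-0.54  0.37  1.5   0.    1.27 -0.63]
(np.int64(0), np.float64(nan), np.float64(nan))trk.py:5: RuntimeWarning: Mean of empty slice.
  return m.sum(),X[m].mean(),Y[m].mean()
  ret = ret.dtype.type(ret / rcount)
```

View pics/c4.png

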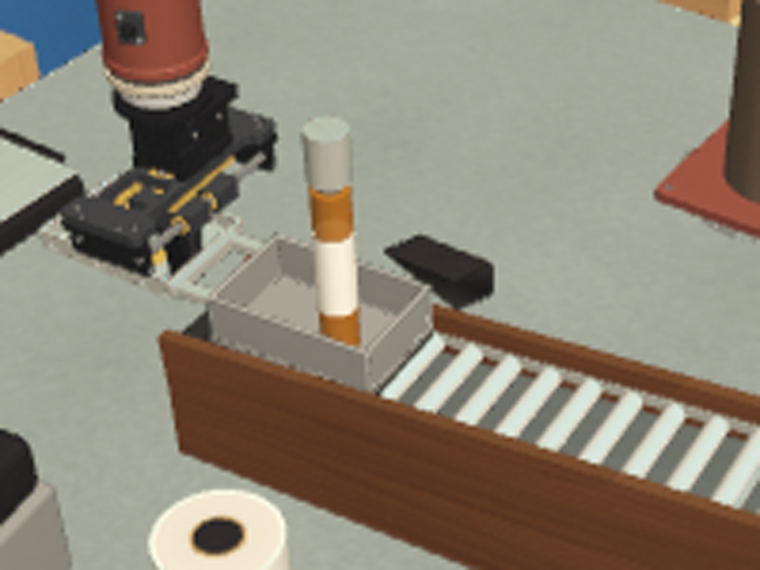

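The bottle stands upright in the tray (crop 330,230), and the fingers are still in front of the push bar near (185,265), just short of home. I'll let it down the last millimetres slowly, then draw clear.

Request:
drive_tool([
  {"xyz": [-2.5, 0, 0], "twist": 0},
  {"xyz": [-5, 0, 0.5], "twist": 0},
  {"xyz": [-7.5, 0, 0.5], "twist": 0},
  {"xyz": [-10, 0, 0.5], "twist": 0},
  {"xyz": [-12.5, 0, 1], "twist": 0},
  {"xyz": [-15, 0, 1], "twist": 0},
  {"xyz": [-18, 0, 1], "twist": 0},
  {"xyz": [-26, 0, 1], "twist": 0},
  {"xyz": [-40, 0, 1], "twist": 0},
  {"xyz": [-60, 0, 1], "twist": 0},
], gripper=0)

```text
time_s: 9.2
tcp_pos: [610.7, -331.6, 321.8]
orientation: [[-0.091, 0.996, 0.0], [0.996, 0.091, -0.0], [-0.0, 0.0, -1.0]]
wrist_force: [0.0, -1.1, 0.1]
gripper_width: 0.006
gripper_force: 0.0
```

Request:
drive_tool([
  {"xyz": [-20, 0, 0], "twist": 0},
  {"xyz": [-35, 0, -15], "twist": 0},
  {"xyz": [-45, 0, -30], "twist": 0},
  {"xyz": [-50, 0, -50], "twist": 0},
  {"xyz": [-50, 0, -60], "twist": 0},
  {"xyz": [-50, 0, -60], "twist": 0},
  {"xyz": [-50, 0, -60], "twist": 0},
  {"xyz": [-50, 0, -60], "twist": 0},
  {"xyz": [-50, 0, -60], "twist": 0},
  {"xyz": [-50, 0, -60], "twist": 0},
], gripper=0)

```text
time_s: 10.45
tcp_pos: [615.1, -380.3, 381.4]
orientation: [[-0.091, 0.996, -0.0], [0.996, 0.091, 0.0], [0.0, -0.0, -1.0]]
wrist_force: [0.0, 0.3, -0.2]
gripper_width: 0.004
gripper_force: 0.0
```

```bash
python3 - <<'E'
from trk import *
show()
c=cap('scene','scene4'); cr=c['color'][90:240,120:320]; cv2.imwrite('pics/c5.png',cv2.resize(cr[:,:,::-1],None,fx=3.8,fy=3.8,interpolation=cv2.INTER_CUBIC))
E
```

```text
10.45 tcp [ 615.1 -380.3  381.4] tip con [   0.9 -378.3  199.4] F [ 0.   0.3 -0.2] g 0.0
twist needed deg 0.1 z [-4.e-04  3.e-04 -1.e+00] q [-0.66  0.47  1.26 -0.    1.42 -0.75]
```

View pics/c5.png

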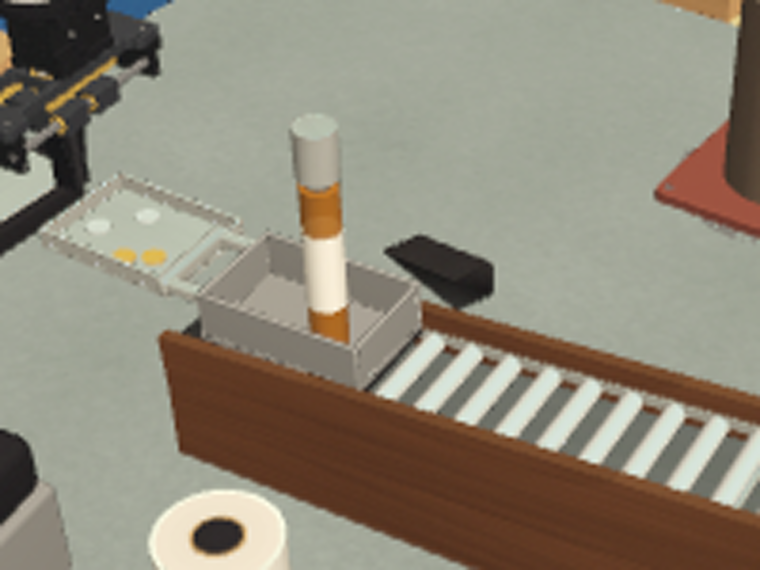

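The tray has moved on against the end stop with the bottle upright at (320,230), and the hand is clear at the upper left. One numeric check, then I hand it in.

```bash
python3 - <<'E'
from trk import *
ys=[]
for i in range(2):
    W=world(manip.capture('scene')); d=W[...,:2]-O; X=d@a; Y=d@b
    m=(W[...,2]>321)&(W[...,2]<343)&(abs(X-7)<35)&(Y>-200)&(Y<-50); ys.append(Y[m].mean()); print(m.sum(),X[m].mean(),Y[m].mean(),'s',334-Y[m].mean())
if abs(ys[1]-126*-1)<6: print(manip.sign_off())
E
```

```text
109 9.314382886517912 -120.57314778803521 s 454.5731477880352
105 9.20844623131413 -120.75990550877586 s 454.7599055087759
the job is handed in; nothing more can be done
None
```

The job is handed in; no verdict came back. The release bar was pressed right down and the tray was caught on the run and slowed to the end stop, with the bottle upright and the hand drawn clear. My last camera reading put tray travel at about 0.455 m, only just past the 0.454 m limit and within the measurement error.

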